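Press the wheel-nut caps home in criss-cross order

ROBOT

A 6-joint arm with a two-finger parallel gripper is mounted at the origin on the work surface. World frame = base frame: x ahead of the robot, y to its left, z up, the work surface at z = 0. Lengths are in mm, angles in rad, forces in N, time in s.
With the tool pointing down it reaches from about 325 to 875 mm from the base axis. Payload 4.4 kg.
Tool frame: the origin (TCP) lies at the very end of the fingers, on their centre line; the grasp point (between the pads) lies 19 mm behind it (pinch_z is the z of the grasp point in the tool frame, in mm); z points along the fingers, y is the line along which they close (so a half turn about z gives the same grasp; the last joint's range is limited). The gripper opens to 85 mm and grips with 20 to 120 N. Pads are 22 mm wide; open, the fingers measure 114 mm over their backs; the gripper's body (76 mm by 85 mm) begins 54 mm behind the grasp point. The pads swing forward as they close: fully open they stand 13 mm farther back than shut.
Start: joints at [1.054, 0.207, 1.542, -0, 1.393, -0.15], TCP at [206.222, 536.749, 231.282] pointing down, gripper open.
Joint ranges: [-2.73, 2.73], [-0.86, 2.22], [0.23, 2.46], [-1.11, 4.25], [0.08, 2.63], [-2.82, 2.82]. Speed limits (rad/s): [2.79, 2.79, 3.14, 3.14, 3.14, 3.14].

INTERFACE

Orientations are given as [roll, pitch, yaw] about the fixed x, y, z axes, in that order (R = Rz(yaw) Ry(pitch) Rx(roll)).
In Python, from workcell import * gives the robot as it stands.
- The arm moves only by the tool drive_tool, never from a script. Its argument "steps" is a list of rows, each an object of numbers: "tx", "ty", "tz": the shift along the tool's x, y, z in units of 40 mm (1.0 is 40 mm); "ax", "ay", "az": the turn, a rotation vector about the tool's x, y, z in units of 5 degrees (1.0 is 5 degrees); "claw": the finger opening in mm, from 0 to 85.4. A call has 1 to 20 rows; each row shifts and turns the commanded pose from where the row before left it, along the tool's axes as they then stand; what a row does not reach is not made up. A row lasts 1/12 s, in which the tool goes at most 41.7 mm and 7.16 degrees, less where a joint would pass 70% of its speed; a pose out of reach is approached as far as the arm can. A call is refused whole if a number of a shift passes 1 or a number of a turn 1, either way. A call with a gripper value outside its range is refused whole. The fingers move at their own pace and stop on an object; "newtons" is the grip in N (left out, the last holds). Time passes only in rows, so rows that do not move let the fingers close. It gives the time, the measured TCP pose, the force, the opening and the grip force at its end, in the units of the state.
- get_state(): the state, without advancing time (a new reading comes with each control period).
- read_camera(name): name is "scene" or "top" or "wrist"; returns a dict with "image" (480x640x3 uint8, red, green, blue), "z_map" (480x640 float32, mm along the optical axis (not along the pixel's ray), 0 where there is no reading), "mtx" (3x3 intrinsics, pixels), "eye" and "orientation" of the camera in the world. Camera axes: x right, y down, z forward; pixel columns grow to the right and rows downward; lengths in mm; the calibration is good to about 2 mm. A picture is of the moment at which its call begins.
- job_done(): hands the job in; it is judged then, once.
Trained networks look in the newest picture that a camera, given by its name, has taken for a name from the list of things; names that differ only in an ending like _2 or _b are one class to them, and where a whole thing is asked for, a point or a joint stands for the part that bears it (a point fixed in the world has none). Each returns a list of dicts, best first, with "p" (0 to 1); they miss things now and then, are a little off and sometimes report something else, mostly with a low value. They report only what shows in the picture. A call takes as long as a camera call.
- boxes_of(label, camera): "location" ([x, y, z] in mm, in the coordinates of the camera as it stood for that picture, good to about 4 mm: the middle of the surface that is visible of it).
- place_of(label, camera): "location" ([x, y, z] in mm, in the coordinates of the camera as it stood for that picture, good to about 4 mm: a listed point, or the origin of a listed thing).
The state is a dict: "time": time; "qpos": joint angles; "dq": joint speeds; "joint_efforts": joint torques, N m; "eef_pos": TCP position; "orientation": TCP orientation; "wrist_force": force on the tool from outside, world axes, zero at the start; "ft_torque": the same for the moment, N m; "grip_width": opening from 0.0 (shut) to 1.0 (fully open); "finger_force": force on a finger pad.
Only numpy, scipy, OpenCV 4.12 (cv2) and the standard library are available. Lean on these libraries where they do the work, as an engineer would, in place of code of your own. Each camera call takes 0.05 s, during which the arm holds its last target. There are 200 camera calls.

TASK

The four coloured nut caps on the steel wheel are only started on their nuts: press each one fully home with a fingertip, one at a time, in criss-cross order: red first, then yellow straight across from it, then blue, then green. Press gently, do not pull any cap up, and leave the loose tools and parts on the wheel and the bench where they are.

Things in the scene. Friction and masses are not known exactly. Their poses are not given: they have to be found in the camera images.
- wheel_mid (a point): centre of the disc face of a dark steel wheel, fixed face up, turned any way: 380 mm across, rim lip 165 mm and disc face 125 mm above the bench, disc 330 mm across; a hub dome 60 mm across rises 14 mm at its centre. The caps stand 56 mm from this point, 90 degrees apart: red, blue, yellow, green anticlockwise from above (red across from yellow)
- cap_red_top (a point): centre of the flat top of the red plastic nut cap, a round cap 32 mm across and 24 mm tall (flat top about 26 mm across) that slides straight down over its steel nut; the point moves with the cap. With the cap fully home its top is 150 mm above the bench, 25 mm above the disc face
- cap_red (a joint): how far the red cap has been pushed down, in m: it starts between 0 and 0.003, and 0.012 is fully home against a stop. It needs about 3 N all the way, stays where it is left (its cushioned top gives too, 1 mm at 3.5 N, 8 mm at 16 N, and springs back), and goes negative if it is pulled up off its nut
- cap_yellow_top (a point): centre of the flat top of the yellow plastic nut cap, a round cap 32 mm across and 24 mm tall (flat top about 26 mm across) that slides straight down over its steel nut; the point moves with the cap. With the cap fully home its top is 150 mm above the bench, 25 mm above the disc face
- cap_yellow (a joint): how far the yellow cap has been pushed down, in m: it starts between 0 and 0.003, and 0.012 is fully home against a stop. It needs about 3 N all the way, stays where it is left (its cushioned top gives too, 1 mm at 3.5 N, 8 mm at 16 N, and springs back), and goes negative if it is pulled up off its nut
- cap_blue_top (a point): centre of the flat top of the blue plastic nut cap, a round cap 32 mm across and 24 mm tall (flat top about 26 mm across) that slides straight down over its steel nut; the point moves with the cap. With the cap fully home its top is 150 mm above the bench, 25 mm above the disc face
- cap_blue (a joint): how far the blue cap has been pushed down, in m: it starts between 0 and 0.003, and 0.012 is fully home against a stop. It needs about 3 N all the way, stays where it is left (its cushioned top gives too, 1 mm at 3.5 N, 8 mm at 16 N, and springs back), and goes negative if it is pulled up off its nut
- cap_green_top (a point): centre of the flat top of the green plastic nut cap, a round cap 32 mm across and 24 mm tall (flat top about 26 mm across) that slides straight down over its steel nut; the point moves with the cap. With the cap fully home its top is 150 mm above the bench, 25 mm above the disc face
- cap_green (a joint): how far the green cap has been pushed down, in m: it starts between 0 and 0.003, and 0.012 is fully home against a stop. It needs about 3 N all the way, stays where it is left (its cushioned top gives too, 1 mm at 3.5 N, 8 mm at 16 N, and springs back), and goes negative if it is pulled up off its nut
- socket: a steel impact socket standing on the wheel's disc, 28 mm across and 40 mm tall, near the rim; loose, to be left alone (origin: centre of its underside)
- nut: a loose steel wheel nut standing on the wheel's disc, 22 mm across and 20 mm tall, near the rim; loose, to be left alone (origin: centre of its underside)
- paste_tub: a blue and white tub of fitting paste, 90 mm across and 100 mm tall; loose, to be left alone (origin: centre of its underside)
- spray_can: a yellow-banded can with a pale lid, 58 mm across and 170 mm tall; loose, to be left alone (origin: centre of its underside)
- brush: a hand brush lying on the bench; loose, to be left alone (origin: near the middle of its length, on the bench)
- wrench: a steel wrench lying on the bench; loose, to be left alone (origin: near the middle of its length, on the bench)
- hammer: a hammer lying on the bench; loose, to be left alone (origin: near the middle of its length, on the bench)

How it is judged (in metres and radians):
On the way, in this order (a step that is already met when the one before it is completed fails the run):
1. the red cap is pressed home, while the yellow and blue and green still stand up (value of joint cap_red above 0.0095 m and value of joint each of cap_yellow, cap_blue, cap_green below 0.006 m), for 0.1 s.
2. the yellow cap is pressed home, while the blue and green still stand up (value of joint each of cap_red, cap_yellow above 0.0095 m and value of joint each of cap_blue, cap_green below 0.006 m), for 0.1 s.
3. the blue cap is pressed home, while the green still stands up (value of joint each of cap_red, cap_yellow, cap_blue above 0.0095 m and value of joint cap_green below 0.006 m), for 0.1 s.
4. the green cap is pressed home, with the other three home (value of joint each of cap_red, cap_yellow, cap_blue, cap_green above 0.0095 m), for 0.1 s.
At the end, for the whole second after the job is handed in: All four caps are pushed home (at least 9.5 mm of their 12 mm), in the order red, yellow, blue, green, and every loose thing is within 20 mm of where it began (all of step 4 and distance of each of socket, nut, paste_tub, spray_can, brush, wrench, hammer from where it was at the start of the episode below 0.02 m); the robot touches nothing.
It fails at once if a cap is pulled up off its nut by more than 4 mm (value of joint any of cap_red, cap_yellow, cap_blue, cap_green below -0.004 m).
It fails at once if a cap or the wheel is pressed harder than 40 N (contact force between any of the fingers, the arm and wheel above 40 N).
It fails at once if a loose thing is moved or lifted by more than 20 mm (not (distance of each of socket, nut, paste_tub, spray_can, brush, wrench, hammer from where it was at the start of the episode below 0.02 m)).
It also fails if it takes over 50 s, if anything falls off the work surface, if the arm or the gripper's body presses on something with over 40 N, if the wrist force passes 120 N, or if a joint passes its speed limit or range.

## Working session

There is one attempt and no reset: what is moved stays moved. The work goes in short steps, Python scripts to look and compute and a tool call to move; the robot and the scene stay as the last step left them, time stands still between calls to the robot, and variables do not carry over. Pictures are saved under pics/ and viewed, at most 10 in all, crops included, and the job is handed in when it is done.

Besides the shell and the picture viewer there is one more tool, called after "Call:" by a JSON object that holds its "name" and its "arguments". drive_tool: Moves the arm, as the interface text tells. Its arguments: {"type":"object","properties":{"steps":{"type":"array","items":{"type":"object","properties":{"tx":{"type":"number"},"ty":{"type":"number"},"tz":{"type":"number"},"ax":{"type":"number"},"ay":{"type":"number"},"az":{"type":"number"},"claw":{"type":"number"}}}},"newtons":{"type":"number"}},"required":["steps"]}

```bash
mkdir -p pics; cat > h.py <<'E'
from workcell import *
import numpy as np, cv2
from scipy.spatial.transform import Rotation as R
def rot(o):
    o=np.array(o,float)
    return o if o.shape==(3,3) else (R.from_euler('xyz',o).as_matrix() if o.size==3 else None)
def w(c,p): return rot(c["orientation"])@np.array(p)+np.array(c["eye"])
E
python3 - <<'E'
from h import *
s=get_state(); print(s)
for cam in("top","scene"):
    c=read_camera(cam); cv2.imwrite(f"pics/{cam}1.png",c["image"][...,::-1])
    print(cam,c["eye"],c["orientation"])
    for n in["wheel_mid"]+[f"cap_{k}_top" for k in("red","yellow","blue","green")]+["socket","nut","paste_tub","spray_can"]:
        print(n,[(w(c,d["location"]).round(0),round(d["p"],2)) for d in place_of(n,cam)[:2]])
    if cam=="top":
        K=c["mtx"];hsv=cv2.cvtColor(c["image"],cv2.COLOR_RGB2HSV)
        np.savez("top.npz",**{k:np.array(v) for k,v in c.items()})
E
```

```text
{'time': 0.0, 'qpos': array([ 1.05353688e+00,  2.07440063e-01,  1.54294288e+00, -2.81322850e-05,
        1.39348688e+00, -1.50458477e-01]), 'dq': array([ 1.14215770e-03, -2.33734375e-04,  1.65934372e-03, -3.66240261e-05,
       -9.61554468e-04, -6.32588491e-04]), 'joint_efforts': array([-1.22886351e-03, -3.83030319e+01, -2.91592920e+01, -3.00046131e-04,
        1.04395443e-02,  3.32233151e-05]), 'eef_pos': array([205.83537082, 536.09457693, 230.11960956]), 'orientation': array([-3.13933706e+00, -3.13961319e-04,  2.77479632e+00]), 'wrist_force': array([0.00718194, 0.20706083, 0.45672539]), 'ft_torque': array([ 0.01941719,  0.02958867, -0.00538232]), 'finger_force': 0.0, 'grip_width': 1.002529142612342}
top [ 399.15140832    6.16921991 1303.41236499] [-3.06533688  0.01047502 -1.59938855]
wheel_mid [(array([604., -48., 126.]), 0.84)]
cap_red_top [(array([ 590., -102.,  167.]), 0.54)]
cap_yellow_top [(array([351., 437.,  -1.]), 0.73), (array([613.,   5., 159.]), 0.42)]
cap_blue_top [(array([659., -58., 158.]), 0.68)]
cap_green_top [(array([552., -34., 160.]), 0.53), (array([ 486., -392.,
[... 179 characters left out ...]
88)]
spray_can [(array([ 671., -361.,    2.]), 0.82)]
scene [849.91572632 561.38618429 970.46086645] [-2.48827752 -0.00657496  2.54925187]
wheel_mid [(array([549., -33., 163.]), 0.63), (array([605., -44., 129.]), 0.61)]
cap_red_top [(array([592., -98., 162.]), 0.6)]
cap_yellow_top [(array([617.,   8., 162.]), 0.7), (array([571., 465.,  -1.]), 0.18)]
cap_blue_top [(array([659., -58., 159.]), 0.42)]
cap_green_top [(array([706.,  14., 124.]), 0.59), (array([549., -32., 160.]), 0.48)]
socket [(array([494., -87., 121.]), 0.74)]
nut [(array([701.,  14., 125.]), 0.48), (array([658., -58., 157.]), 0.4)]
paste_tub [(array([ 490., -396.,    1.]), 0.62)]
spray_can [(array([ 671., -363.,    0.]), 0.87)]
```

View pics/top1.png

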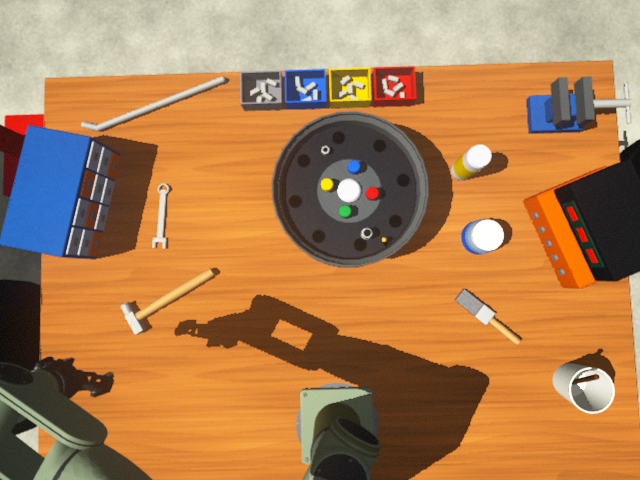

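```bash
cat >> h.py <<'E'
HUE={"red":(0,8),"yellow":(20,34),"blue":(95,125),"green":(45,88)}
G={"red":(591,-101),"yellow":(616,6),"blue":(659,-58),"green":(550,-33)}
def tops(c,tol=22):
    K=c["mtx"];Z=c["z_map"];v,u=np.indices(Z.shape)
    P=np.stack([(u-K[0,2])/K[0,0]*Z,(v-K[1,2])/K[1,1]*Z,Z],-1)@rot(c["orientation"]).T+np.array(c["eye"])
    o={}
    for k,g in G.items():
        m=(Z>0)&(np.hypot(P[...,0]-g[0],P[...,1]-g[1])<tol)
        top=np.percentile(P[...,2][m],90); m&=abs(P[...,2]-top)<4
        q=P[m]; ctr,r=cv2.minEnclosingCircle(q[:,:2].astype(np.float32))
        hs=cv2.cvtColor(c["image"],cv2.COLOR_RGB2HSV)[m]
        o[k]=(q.mean(0).round(1),np.round(ctr,1),round(r,1),int(m.sum()),np.median(hs,0))
    return o
E
python3 - <<'E'
from h import *
c=dict(np.load("top.npz"))
for k,v in tops(c).items(): print(k,*v)
E
```

```text
red [ 590.5 -100.   162.9] [ 591. -100.] 14.3 95 [  1. 227. 246.]
yellow [615.5   8.4 160.2] [615.7   8.3] 14.9 105 [ 28. 255. 252.]
blue [657.5 -57.9 160.2] [657.9 -58.7] 15.3 101 [108. 207. 242.]
green [548.  -34.2 162.2] [548.7 -33.6] 15.0 79 [ 66. 187. 199.]
```

The picture matches the networks and the depth data: red is at pixel (372,193), yellow (327,184), blue (354,167), green (345,211), and the space above the wheel is clear. I'll close the fingers and move over red, staying high.

Call:
{"name": "drive_tool", "arguments": {"steps": [{"tx": -0.73, "ty": -0.57, "claw": 0}, {"tx": -0.73, "ty": -0.57}, {"tx": -0.73, "ty": -0.57}, {"tx": -0.73, "ty": -0.57}, {"tx": -0.73, "ty": -0.57}, {"tx": -0.73, "ty": -0.57}, {"tx": -0.73, "ty": -0.57}, {"tx": -0.73, "ty": -0.57}, {"tx": -0.73, "ty": -0.57}, {"tx": -0.73, "ty": -0.57}, {"tx": -0.73, "ty": -0.57}, {"tx": -0.73, "ty": -0.57}, {"tx": -0.73, "ty": -0.57}, {"tx": -0.73, "ty": -0.57}, {"tx": -0.73, "ty": -0.57}, {"tx": -0.73, "ty": -0.57}, {"tx": -0.73, "ty": -0.57}, {"tx": -0.73, "ty": -0.57}, {"tx": -0.73, "ty": -0.57}, {"tx": -0.73, "ty": -0.57}], "newtons": 20}}

```text
validation failed for argument at $.st...
```

Call:
{"name": "drive_tool", "arguments": {"steps": [{}, {}, {}]}}

```text
validation failed for argument at $.st...
```

```bash
cat >> h.py <<'E'
def go(x,y,z):
    s=get_state(); d=R.from_euler('xyz',s["orientation"]).as_matrix().T@(np.array([x,y,z])-s["eef_pos"])
    print(s["time"],s["eef_pos"].round(1),s["orientation"].round(4),s["wrist_force"].round(2),s["grip_width"],"t units",(d/40).round(3))
E
python3 - <<'E'
from h import *
c=read_camera("wrist"); cv2.imwrite("pics/wrist1.png",c["image"][...,::-1])
for k,v in tops(c).items(): print(k,*v)
go(591,-100,170)
E
```

```text
Traceback (most recent call last):
  File "h.py", line 16, in tops
    top=np.percentile(P[...,2][m],90); m&=abs(P[...,2]-top)<4
IndexError: index -1 is out of bounds for axis 0 with size 0
```

View pics/wrist1.png

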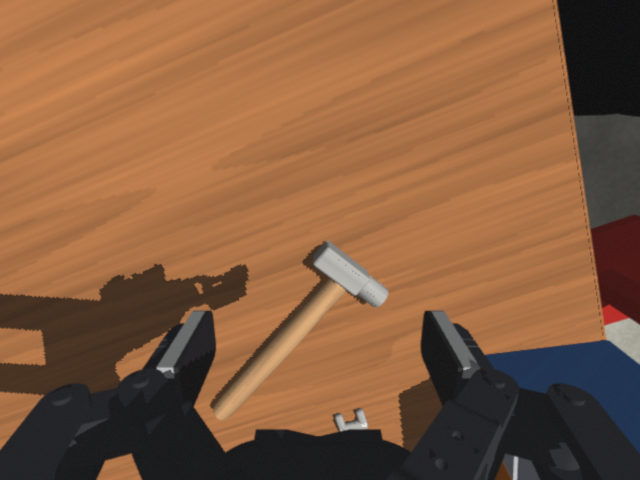

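Both moves were refused and the arm is still at the start: the picture shows the hammer around (340,275). It seems a row needs every field, so I'll fill them all in.

Call:
{"name": "drive_tool", "arguments": {"steps": [{"tx": -0.73, "ty": -0.57, "tz": 0, "ax": 0, "ay": 0, "az": 0, "claw": 0}, {"tx": -0.73, "ty": -0.57, "tz": 0, "ax": 0, "ay": 0, "az": 0, "claw": 0}, {"tx": -0.73, "ty": -0.57, "tz": 0, "ax": 0, "ay": 0, "az": 0, "claw": 0}, {"tx": -0.73, "ty": -0.57, "tz": 0, "ax": 0, "ay": 0, "az": 0, "claw": 0}, {"tx": -0.73, "ty": -0.57, "tz": 0, "ax": 0, "ay": 0, "az": 0, "claw": 0}, {"tx": -0.73, "ty": -0.57, "tz": 0, "ax": 0, "ay": 0, "az": 0, "claw": 0}, {"tx": -0.73, "ty": -0.57, "tz": 0, "ax": 0, "ay": 0, "az": 0, "claw": 0}, {"tx": -0.73, "ty": -0.57, "tz": 0, "ax": 0, "ay": 0, "az": 0, "claw": 0}, {"tx": -0.73, "ty": -0.57, "tz": 0, "ax": 0, "ay": 0, "az": 0, "claw": 0}, {"tx": -0.73, "ty": -0.57, "tz": 0, "ax": 0, "ay": 0, "az": 0, "claw": 0}, {"tx": -0.73, "ty": -0.57, "tz": 0, "ax": 0, "ay": 0, "az": 0, "claw": 0}, {"tx": -0.73, "ty": -0.57, "tz": 0, "ax": 0, "ay": 0, "az": 0, "claw": 0}, {"tx": -0.73, "ty": -0.57, "tz": 0, "ax": 0, "ay": 0, "az": 0, "claw": 0}, {"tx": -0.73, "ty": -0.57, "tz": 0, "ax": 0, "ay": 0, "az": 0, "claw": 0}, {"tx": -0.73, "ty": -0.57, "tz": 0, "ax": 0, "ay": 0, "az": 0, "claw": 0}, {"tx": -0.73, "ty": -0.57, "tz": 0, "ax": 0, "ay": 0, "az": 0, "claw": 0}, {"tx": -0.73, "ty": -0.57, "tz": 0, "ax": 0, "ay": 0, "az": 0, "claw": 0}, {"tx": -0.73, "ty": -0.57, "tz": 0, "ax": 0, "ay": 0, "az": 0, "claw": 0}], "newtons": 20}}

```text
time: 2.55
eef_pos: [550.4, -36.7, 231.4]
orientation: [3.141, 0.0, 2.774]
wrist_force: [-0.5, 0.1, 0.4]
grip_width: -0.002
finger_force: 0.0
```

Call:
{"name": "drive_tool", "arguments": {"steps": [{"tx": -0.73, "ty": -0.57, "tz": 0, "ax": 0, "ay": 0, "az": 0, "claw": 0}, {"tx": -0.73, "ty": -0.57, "tz": 0, "ax": 0, "ay": 0, "az": 0, "claw": 0}, {"tx": 0, "ty": 0, "tz": 0, "ax": 0, "ay": 0, "az": 0, "claw": 0}, {"tx": 0, "ty": 0, "tz": 0, "ax": 0, "ay": 0, "az": 0, "claw": 0}]}}

```text
time: 2.88
eef_pos: [588.3, -100.2, 230.8]
orientation: [3.141, -0.001, 2.772]
wrist_force: [0.9, -0.0, 0.3]
grip_width: 0.001
finger_force: 0.0
```

```bash
cat >> h.py <<'E'
def go(x,y,z):
    s=get_state(); d=R.from_euler('xyz',s["orientation"]).as_matrix().T@(np.array([x,y,z])-s["eef_pos"])
    print(s["time"],s["eef_pos"].round(1),s["orientation"].round(4),s["wrist_force"].round(2),s["grip_width"],"t units",(d/40).round(3))
E
sed -i 's/^        top=np.perc/        if m.sum()<20: continue\n&/' h.py
python3 - <<'E'
from h import *
c=read_camera("wrist"); cv2.imwrite("pics/wrist2.png",c["image"][...,::-1])
for k,v in tops(c).items(): print(k,*v)
go(591,-100,170)
E
```

```text
red [575.5 -95.1 314. ] [574.8 -94.5] 12.7 3108 [116.  19.  54.]
yellow [615.6   8.3 158.4] [616.8   8.9] 15.4 1737 [ 30. 157. 247.]
blue [657.2 -58.  158.4] [658.5 -58.1] 15.5 1340 [102. 168. 247.]
green [549.4 -33.3 159.8] [550.2 -33. ] 15.3 2118 [ 69. 142. 242.]
2.9333 [587.6 -98.7 230.8] [ 3.1412e+00 -1.3000e-03  2.7734e+00] [ 0.12 -1.12 -0.42] -0.0012685985595752897 t units [-0.092  0.     1.519]
```

View pics/wrist2.png

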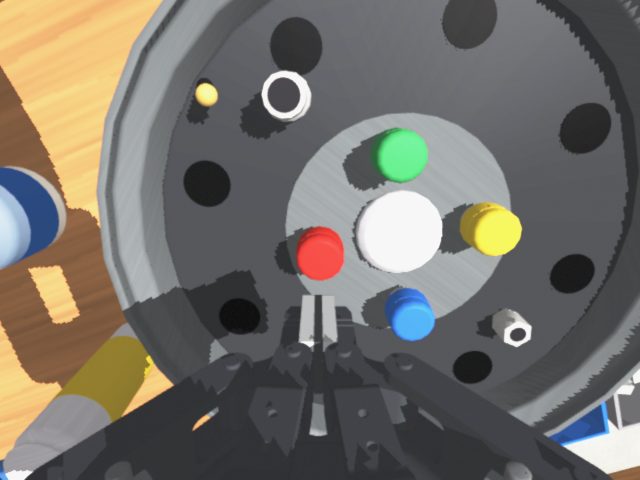

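Seen from the wrist camera, red is at (320,253), green (400,155), yellow (490,230) and blue (410,315), with the fingertips just in front of red. I'll centre on red, lower and press.

Call:
{"name": "drive_tool", "arguments": {"steps": [{"tx": -0.08, "ty": 0, "tz": 0.7, "ax": 0, "ay": 0, "az": 0, "claw": 0}, {"tx": 0, "ty": 0, "tz": 0.7, "ax": 0, "ay": 0, "az": 0, "claw": 0}, {"tx": 0, "ty": 0, "tz": 0.1, "ax": 0, "ay": 0, "az": 0, "claw": 0}, {"tx": 0, "ty": 0, "tz": 0, "ax": 0, "ay": 0, "az": 0, "claw": 0}, {"tx": 0, "ty": 0, "tz": 0, "ax": 0, "ay": 0, "az": 0, "claw": 0}]}}

```text
time: 3.35
eef_pos: [590.8, -98.5, 172.1]
orientation: [3.141, 0.0, 2.776]
wrist_force: [0.3, -0.7, 0.6]
grip_width: -0.001
finger_force: 0.0
```

Call:
{"name": "drive_tool", "arguments": {"steps": [{"tx": 0, "ty": 0, "tz": 0.1, "ax": 0, "ay": 0, "az": 0, "claw": 0}, {"tx": 0, "ty": 0, "tz": 0.1, "ax": 0, "ay": 0, "az": 0, "claw": 0}, {"tx": 0, "ty": 0, "tz": 0.1, "ax": 0, "ay": 0, "az": 0, "claw": 0}, {"tx": 0, "ty": 0, "tz": 0.1, "ax": 0, "ay": 0, "az": 0, "claw": 0}, {"tx": 0, "ty": 0, "tz": 0, "ax": 0, "ay": 0, "az": 0, "claw": 0}, {"tx": 0, "ty": 0, "tz": 0, "ax": 0, "ay": 0, "az": 0, "claw": 0}]}}

```text
time: 3.85
eef_pos: [591.5, -99.6, 155.8]
orientation: [3.141, 0.002, 2.775]
wrist_force: [2.1, 0.5, 2.0]
grip_width: 0.001
finger_force: 1.0
```

Call:
{"name": "drive_tool", "arguments": {"steps": [{"tx": 0, "ty": 0, "tz": 0.05, "ax": 0, "ay": 0, "az": 0, "claw": 0}, {"tx": 0, "ty": 0, "tz": 0.05, "ax": 0, "ay": 0, "az": 0, "claw": 0}, {"tx": 0, "ty": 0, "tz": 0.05, "ax": 0, "ay": 0, "az": 0, "claw": 0}, {"tx": 0, "ty": 0, "tz": 0, "ax": 0, "ay": 0, "az": 0, "claw": 0}, {"tx": 0, "ty": 0, "tz": 0, "ax": 0, "ay": 0, "az": 0, "claw": 0}]}}

```text
time: 4.27
eef_pos: [591.2, -99.6, 149.4]
orientation: [3.141, 0.001, 2.775]
wrist_force: [2.9, 0.6, 2.7]
grip_width: -0.002
finger_force: 1.4
```

Call:
{"name": "drive_tool", "arguments": {"steps": [{"tx": 0, "ty": 0, "tz": 0.04, "ax": 0, "ay": 0, "az": 0, "claw": 0}, {"tx": 0, "ty": 0, "tz": 0, "ax": 0, "ay": 0, "az": 0, "claw": 0}, {"tx": 0, "ty": 0, "tz": 0, "ax": 0, "ay": 0, "az": 0, "claw": 0}]}}

```text
time: 4.52
eef_pos: [591.3, -99.6, 148.3]
orientation: [3.141, 0.001, 2.775]
wrist_force: [1.8, 0.4, 4.3]
grip_width: 0.001
finger_force: 2.5
```

Call:
{"name": "drive_tool", "arguments": {"steps": [{"tx": 0, "ty": 0, "tz": 0.05, "ax": 0, "ay": 0, "az": 0, "claw": 0}, {"tx": 0, "ty": 0, "tz": 0.04, "ax": 0, "ay": 0, "az": 0, "claw": 0}, {"tx": 0, "ty": 0, "tz": 0, "ax": 0, "ay": 0, "az": 0, "claw": 0}, {"tx": 0, "ty": 0, "tz": 0, "ax": 0, "ay": 0, "az": 0, "claw": 0}]}}

```text
time: 4.85
eef_pos: [591.3, -99.6, 145.7]
orientation: [3.142, 0.001, 2.775]
wrist_force: [0.7, 1.0, 10.5]
grip_width: -0.002
finger_force: 4.7
```

Red is against its stop at 10.5 N. I'll lift, check, and go to yellow.

Call:
{"name": "drive_tool", "arguments": {"steps": [{"tx": 0, "ty": 0, "tz": -0.4, "ax": 0, "ay": 0, "az": 0, "claw": 0}, {"tx": 0, "ty": 0, "tz": -0.4, "ax": 0, "ay": 0, "az": 0, "claw": 0}, {"tx": 0.13, "ty": 0.91, "tz": 0, "ax": 0, "ay": 0, "az": 0, "claw": 0}, {"tx": 0.13, "ty": 0.91, "tz": 0, "ax": 0, "ay": 0, "az": 0, "claw": 0}, {"tx": 0.13, "ty": 0.91, "tz": 0, "ax": 0, "ay": 0, "az": 0, "claw": 0}, {"tx": 0, "ty": 0, "tz": 0, "ax": 0, "ay": 0, "az": 0, "claw": 0}, {"tx": 0, "ty": 0, "tz": 0, "ax": 0, "ay": 0, "az": 0, "claw": 0}]}}

```text
time: 5.43
eef_pos: [614.0, 9.8, 174.5]
orientation: [-3.14, -0.004, 2.778]
wrist_force: [0.6, -0.3, -0.0]
grip_width: 0.001
finger_force: 0.0
```

```bash
python3 - <<'E'
from h import *
for n in("wrist","top"):
    for k,v in tops(read_camera(n)).items(): print(n,k,v[0],v[3:])
go(616,8.5,170)
E
```

```text
wrist red [591.3 -97.7 148.8] (2242, array([  1., 181., 247.]))
wrist yellow [600.4  11.3 257.5] (3103, array([115.,  19.,  53.]))
wrist blue [647.2 -53.5 125.7] (1081, array([98.,  9., 80.]))
wrist green [549.8 -31.4 159.8] (3420, array([ 69., 150., 239.]))
top red [ 590.6 -100.8  151.1] (87, array([  2., 230., 245.]))
top yellow [614.5   6.4 529.4] (442, array([ 43.,  50., 191.]))
top blue [643.3 -47.4 514.2] (9, array([37., 51., 93.]))
top green [540.3 -31.  552.2] (129, array([ 44.,  52., 176.]))
5.5333 [614.2   7.6 174.8] [-3.1398e+00 -2.8000e-03  2.7750e+00] [-0.89 -0.08 -0.36] 0.004280562451124789 t units [-0.035  0.038  0.12 ]
```

Red is home, with its top at about 150 mm. Yellow is next.

Call:
{"name": "drive_tool", "arguments": {"steps": [{"tx": -0.03, "ty": 0.02, "tz": 0.25, "ax": 0, "ay": 0, "az": 0, "claw": 0}, {"tx": 0, "ty": 0, "tz": 0.1, "ax": 0, "ay": 0, "az": 0, "claw": 0}, {"tx": 0, "ty": 0, "tz": 0.1, "ax": 0, "ay": 0, "az": 0, "claw": 0}, {"tx": 0, "ty": 0, "tz": 0.05, "ax": 0, "ay": 0, "az": 0, "claw": 0}, {"tx": 0, "ty": 0, "tz": 0.05, "ax": 0, "ay": 0, "az": 0, "claw": 0}, {"tx": 0, "ty": 0, "tz": 0.05, "ax": 0, "ay": 0, "az": 0, "claw": 0}, {"tx": 0, "ty": 0, "tz": 0.05, "ax": 0, "ay": 0, "az": 0, "claw": 0}, {"tx": 0, "ty": 0, "tz": 0, "ax": 0, "ay": 0, "az": 0, "claw": 0}, {"tx": 0, "ty": 0, "tz": 0, "ax": 0, "ay": 0, "az": 0, "claw": 0}]}}

```text
time: 6.28
eef_pos: [617.1, 8.2, 150.2]
orientation: [3.142, 0.001, 2.775]
wrist_force: [-0.2, -1.2, 2.4]
grip_width: 0.002
finger_force: 1.0
```

Call:
{"name": "drive_tool", "arguments": {"steps": [{"tx": 0, "ty": 0, "tz": 0.05, "ax": 0, "ay": 0, "az": 0, "claw": 0}, {"tx": 0, "ty": 0, "tz": 0.05, "ax": 0, "ay": 0, "az": 0, "claw": 0}, {"tx": 0, "ty": 0, "tz": 0, "ax": 0, "ay": 0, "az": 0, "claw": 0}, {"tx": 0, "ty": 0, "tz": 0, "ax": 0, "ay": 0, "az": 0, "claw": 0}]}}

```text
time: 6.62
eef_pos: [617.4, 8.3, 147.2]
orientation: [3.141, 0.001, 2.775]
wrist_force: [-2.1, -2.5, 6.7]
grip_width: -0.0
finger_force: 3.4
```

Call:
{"name": "drive_tool", "arguments": {"steps": [{"tx": 0, "ty": 0, "tz": 0.05, "ax": 0, "ay": 0, "az": 0, "claw": 0}, {"tx": 0, "ty": 0, "tz": 0, "ax": 0, "ay": 0, "az": 0, "claw": 0}, {"tx": 0, "ty": 0, "tz": 0, "ax": 0, "ay": 0, "az": 0, "claw": 0}]}}

```text
time: 6.87
eef_pos: [617.4, 8.4, 145.8]
orientation: [3.141, 0.001, 2.775]
wrist_force: [-4.1, -1.0, 8.8]
grip_width: 0.002
finger_force: 4.6
```

Call:
{"name": "drive_tool", "arguments": {"steps": [{"tx": 0, "ty": 0, "tz": -0.4, "ax": 0, "ay": 0, "az": 0, "claw": 0}, {"tx": 0, "ty": 0, "tz": -0.4, "ax": 0, "ay": 0, "az": 0, "claw": 0}, {"tx": -0.77, "ty": -0.6, "tz": 0, "ax": 0, "ay": 0, "az": 0, "claw": 0}, {"tx": -0.77, "ty": -0.6, "tz": 0, "ax": 0, "ay": 0, "az": 0, "claw": 0}, {"tx": 0, "ty": 0, "tz": 0, "ax": 0, "ay": 0, "az": 0, "claw": 0}, {"tx": 0, "ty": 0, "tz": 0, "ax": 0, "ay": 0, "az": 0, "claw": 0}]}}

```text
time: 7.37
eef_pos: [657.6, -59.8, 175.1]
orientation: [3.141, -0.001, 2.772]
wrist_force: [0.1, -0.2, -0.7]
grip_width: -0.004
finger_force: 0.0
```

```bash
python3 - <<'E'
from h import *
for n in("wrist","scene"):
    for k,v in tops(read_camera(n)).items(): print(n,k,v[0],v[3:])
go(657.5,-58.3,170)
E
```

```text
wrist red [591.8 -98.6 148.9] (3075, array([  1., 196., 244.]))
wrist yellow [616.3   8.6 149. ] (3344, array([ 29., 176., 247.]))
wrist blue [644.9 -52.1 259.3] (3973, array([115.,  19.,  42.]))
wrist green [550.4 -32.7 159.9] (5102, array([ 68., 151., 216.]))
scene red [593.9 -92.2 546.3] (156, array([ 46.,  36., 135.]))
scene yellow [616.5   2.8 545.3] (208, array([ 46. ,  37. , 132.5]))
scene blue [657.8 -57.3 530.5] (314, array([ 46.,  37., 164.]))
scene green [529.1 -31.  549.3] (3, array([47., 31., 56.]))
7.4667 [656.5 -57.8 174.9] [ 3.1409e+00 -2.2000e-03  2.7746e+00] [ 0.31 -0.46 -0.44] 0.0002990317673265433 t units [-0.029 -0.002  0.123]
```

Yellow is home and green is still up. Next I'll press blue.

Call:
{"name": "drive_tool", "arguments": {"steps": [{"tx": -0.02, "ty": 0, "tz": 0.25, "ax": 0, "ay": 0, "az": 0, "claw": 0}, {"tx": 0, "ty": 0, "tz": 0.1, "ax": 0, "ay": 0, "az": 0, "claw": 0}, {"tx": 0, "ty": 0, "tz": 0.1, "ax": 0, "ay": 0, "az": 0, "claw": 0}, {"tx": 0, "ty": 0, "tz": 0.05, "ax": 0, "ay": 0, "az": 0, "claw": 0}, {"tx": 0, "ty": 0, "tz": 0.05, "ax": 0, "ay": 0, "az": 0, "claw": 0}, {"tx": 0, "ty": 0, "tz": 0.05, "ax": 0, "ay": 0, "az": 0, "claw": 0}, {"tx": 0, "ty": 0, "tz": 0.05, "ax": 0, "ay": 0, "az": 0, "claw": 0}, {"tx": 0, "ty": 0, "tz": 0.05, "ax": 0, "ay": 0, "az": 0, "claw": 0}, {"tx": 0, "ty": 0, "tz": 0, "ax": 0, "ay": 0, "az": 0, "claw": 0}, {"tx": 0, "ty": 0, "tz": 0, "ax": 0, "ay": 0, "az": 0, "claw": 0}]}}

```text
time: 8.3
eef_pos: [658.1, -58.6, 148.6]
orientation: [3.141, 0.0, 2.775]
wrist_force: [-2.2, 2.8, 4.6]
grip_width: -0.003
finger_force: 2.2
```

Call:
{"name": "drive_tool", "arguments": {"steps": [{"tx": 0, "ty": 0, "tz": 0.05, "ax": 0, "ay": 0, "az": 0, "claw": 0}, {"tx": 0, "ty": 0, "tz": 0.03, "ax": 0, "ay": 0, "az": 0, "claw": 0}, {"tx": 0, "ty": 0, "tz": 0, "ax": 0, "ay": 0, "az": 0, "claw": 0}, {"tx": 0, "ty": 0, "tz": 0, "ax": 0, "ay": 0, "az": 0, "claw": 0}]}}

```text
time: 8.63
eef_pos: [658.2, -58.7, 146.4]
orientation: [3.141, 0.001, 2.775]
wrist_force: [-3.8, 3.2, 8.4]
grip_width: -0.001
finger_force: 4.1
```

Call:
{"name": "drive_tool", "arguments": {"steps": [{"tx": 0, "ty": 0, "tz": -0.4, "ax": 0, "ay": 0, "az": 0, "claw": 0}, {"tx": 0, "ty": 0, "tz": -0.35, "ax": 0, "ay": 0, "az": 0, "claw": 0}, {"tx": 0.92, "ty": -0.12, "tz": 0, "ax": 0, "ay": 0, "az": 0, "claw": 0}, {"tx": 0.92, "ty": -0.12, "tz": 0, "ax": 0, "ay": 0, "az": 0, "claw": 0}, {"tx": 0.92, "ty": -0.12, "tz": 0, "ax": 0, "ay": 0, "az": 0, "claw": 0}, {"tx": 0, "ty": 0, "tz": 0, "ax": 0, "ay": 0, "az": 0, "claw": 0}, {"tx": 0, "ty": 0, "tz": 0, "ax": 0, "ay": 0, "az": 0, "claw": 0}]}}

```text
time: 9.22
eef_pos: [547.2, -32.4, 174.0]
orientation: [-3.141, -0.002, 2.775]
wrist_force: [0.6, 1.0, 0.2]
grip_width: 0.002
finger_force: 0.0
```

```bash
python3 - <<'E'
from h import *
for n in("wrist","top","scene"):
    for k,v in tops(read_camera(n)).items(): print(n,k,v[0],v[3:])
go(549.8,-33,170)
E
```

```text
wrist red [580.8 -91.9 130.6] (280, array([  1., 179., 140.]))
wrist yellow [610.9  14.2 148.6] (989, array([ 30., 151., 247.]))
wrist blue [647.3 -67.2 137.3] (74, array([109. , 167.5, 136. ]))
wrist green [534.6 -27.1 257.2] (3125, array([116.,  18.,  57.]))
top blue [669.5 -60.  149.3] (9, array([110., 172., 176.]))
top green [548.6 -32.6 530.4] (424, array([ 44.,  50., 197.]))
scene red [579.6 -87.6 502.4] (11, array([53., 36., 67.]))
scene yellow [598.4   8.9 506.5] (30, array([46. , 37. , 94.5]))
scene blue [658.6 -56.7 151.5] (111, array([109., 203., 226.]))
scene green [550.6 -32.8 531.6] (290, array([ 46.,  37., 164.]))
9.3667 [551.7 -33.5 176.1] [3.1414 0.0038 2.7745] [ 0.1  -0.83 -0.58] 0.0012103150075087152 t units [ 0.051 -0.006  0.153]
```

Blue is home (scene camera reads 151 mm). Green is the last one.

Call:
{"name": "drive_tool", "arguments": {"steps": [{"tx": 0, "ty": 0, "tz": 0.25, "ax": 0, "ay": 0, "az": 0, "claw": 0}, {"tx": 0, "ty": 0, "tz": 0.1, "ax": 0, "ay": 0, "az": 0, "claw": 0}, {"tx": 0, "ty": 0, "tz": 0.1, "ax": 0, "ay": 0, "az": 0, "claw": 0}, {"tx": 0, "ty": 0, "tz": 0.05, "ax": 0, "ay": 0, "az": 0, "claw": 0}, {"tx": 0, "ty": 0, "tz": 0.05, "ax": 0, "ay": 0, "az": 0, "claw": 0}, {"tx": 0, "ty": 0, "tz": 0.05, "ax": 0, "ay": 0, "az": 0, "claw": 0}, {"tx": 0, "ty": 0, "tz": 0.05, "ax": 0, "ay": 0, "az": 0, "claw": 0}, {"tx": 0, "ty": 0, "tz": 0.05, "ax": 0, "ay": 0, "az": 0, "claw": 0}, {"tx": 0, "ty": 0, "tz": 0, "ax": 0, "ay": 0, "az": 0, "claw": 0}, {"tx": 0, "ty": 0, "tz": 0, "ax": 0, "ay": 0, "az": 0, "claw": 0}]}}

```text
time: 10.2
eef_pos: [550.5, -33.0, 147.8]
orientation: [3.141, 0.002, 2.775]
wrist_force: [1.5, -1.7, 5.3]
grip_width: -0.002
finger_force: 2.8
```

Call:
{"name": "drive_tool", "arguments": {"steps": [{"tx": 0, "ty": 0, "tz": 0.05, "ax": 0, "ay": 0, "az": 0, "claw": 0}, {"tx": 0, "ty": 0, "tz": 0.03, "ax": 0, "ay": 0, "az": 0, "claw": 0}, {"tx": 0, "ty": 0, "tz": 0, "ax": 0, "ay": 0, "az": 0, "claw": 0}, {"tx": 0, "ty": 0, "tz": 0, "ax": 0, "ay": 0, "az": 0, "claw": 0}]}}

```text
time: 10.53
eef_pos: [550.6, -33.0, 145.6]
orientation: [3.142, 0.003, 2.775]
wrist_force: [-0.8, -1.2, 10.6]
grip_width: 0.0
finger_force: 4.9
```

Call:
{"name": "drive_tool", "arguments": {"steps": [{"tx": 0, "ty": 0, "tz": -0.4, "ax": 0, "ay": 0, "az": 0, "claw": 0}, {"tx": 0, "ty": 0, "tz": -0.8, "ax": 0, "ay": 0, "az": 0, "claw": 0}, {"tx": 0, "ty": 0, "tz": -0.9, "ax": 0, "ay": 0, "az": 0, "claw": 0}, {"tx": -0.8, "ty": -0.5, "tz": 0, "ax": 0, "ay": 0, "az": 0, "claw": 0}, {"tx": -0.8, "ty": -0.5, "tz": 0, "ax": 0, "ay": 0, "az": 0, "claw": 0}, {"tx": 0, "ty": 0, "tz": 0, "ax": 0, "ay": 0, "az": 0, "claw": 0}, {"tx": 0, "ty": 0, "tz": 0, "ax": 0, "ay": 0, "az": 0, "claw": 0}]}}

```text
time: 11.12
eef_pos: [594.3, -93.8, 225.9]
orientation: [3.141, -0.004, 2.773]
wrist_force: [-0.0, 0.5, -0.7]
grip_width: -0.005
finger_force: 0.0
```

```bash
python3 - <<'E'
from h import *
c=read_camera("wrist"); cv2.imwrite("pics/wrist3.png",c["image"][...,::-1])
for n in("wrist","scene"):
    for k,v in tops(read_camera(n)).items(): print(n,k,v[0],v[3:])
for n in("socket","nut"): print(n,[(w(c,d["location"]).round(0),round(d["p"],2)) for d in place_of(n,"wrist")[:2]])
E
```

```text
wrist red [578.1 -95.3 310. ] (3713, array([113.,  19.,  54.]))
wrist yellow [615.7   8.3 149. ] (1679, array([ 30., 157., 247.]))
wrist blue [657.3 -57.9 148.9] (1310, array([102., 168., 247.]))
wrist green [549.5 -33.1 149. ] (2020, array([ 69., 141., 242.]))
scene red [ 591.9 -101.   581.4] (283, array([ 46.,  37., 165.]))
scene yellow [616.3  10.3 151.7] (115, array([ 26., 200., 244.]))
scene blue [643.7 -52.  561.4] (43, array([ 45.,  35., 115.]))
scene green [553.7 -26.6 593.9] (200, array([ 46.,  35., 135.]))
socket [(array([493., -84., 126.]), 0.68)]
nut [(array([709.,  10., 126.]), 0.6)]
```

View pics/wrist3.png

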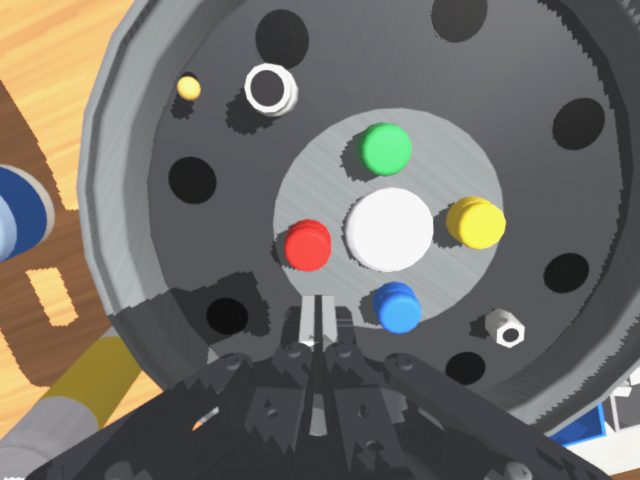

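All four caps now sit low: red (308,245), yellow (476,222), blue (398,307), green (386,149). The socket (270,90) and nut (507,328) haven't moved, and the arm is clear.

```bash
python3 -c "
from workcell import *
print(job_done())"
```

```text
the job is handed in; nothing more can be done
None
```

I pressed all four caps home in the order red, yellow, blue, green, at about 8–11 N each. The cameras read their tops at about 150 mm, the socket and nut look unmoved, and the job is handed in; no verdict came back.

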